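# Gauge the blue slides and pack the good one

## Task

One of the two blue slides lying on the bench is good; find it with the stepped slot gauge, lowering a slide in tongue down without forcing it: a good one passes the green go gap and stops on the red no-go step. Pack the good slide, once it has been seen to stop there, tongue down and fully home in the empty nest of the grey case, and lay the other flat, tongue down, on the red mat with the reject that is already there. Leave the other things on the bench where they are.

Things in the scene. Friction and masses are not known exactly. Their poses are not given: they have to be found in the camera images.
- slide_k_mid (a point): Centre of slide k, half-way up. Three blue slides, alike from above: flange 130 (x) x 46 (y) x 22 mm high; under its middle a tongue 60 long, 24 high, on whose flat foot it stands, so the 35 mm long flange ends overhang freely. Point 23 mm above the foot, 12 mm below the flange's mid-height. x along the length, z up. A half turn makes no difference. 0.13 to 0.25 kg
- slide_m_mid (a point): Centre of slide m, a blue slide like slide k; same sizes and axes apart from the tongue's width. Of the three, one is good (tongue 30 mm wide), one too thick (35.4 mm), one too thin (24.6 mm); which is which is not told and cannot be seen from above. Two lie on the bench ahead of the robot, the third, a reject, already lies on the red mat
- slide_p_mid (a point): Centre of slide p, a blue slide like slides k and m; same sizes and axes apart from the tongue's width
- gauge: Fixed steel slot gauge, 50 (x) x 130 (y) mm; origin under its centre, on the bench, z up. Slot along x on y = 0, open at both ends. Guide blocks (inner faces y = +-28, outer +-42 mm, top 85 mm high) flank the flange, so in the slot a slide can be held only by an overhanging end. A slide goes in tongue down, its length along x, its middle over the gauge's
- gauge_go (a point): Top centre of the gauge's green go gap, 45 mm above the bench; gap 32.4 mm wide (y), 10 mm deep, no chamfer. A too thick slide stops with its foot here. So does a good one that is over 1 mm off the centre line: shift it 1 to 2 mm to either side and try again before calling it too thick
- gauge_nogo (a point): Centre of the gauge's red no-go step, 35 mm above the bench; below it the gap is 27 mm wide down to 12 mm above the bench. A good slide stops with its foot at this height; a too thin one goes on until its flange lands on the green top, its foot then 21 mm above the bench
- mat: Red reject mat, 190 (x) x 210 (y) mm, 1 mm thin, flat on the bench; origin at its centre, bench height. The slide already on it lies in its +y half (centre 45 to 60 mm from the mat's x axis, turned up to 0.4 rad from it); the -y half is free
- nest (a point): Floor centre of the empty nest in the case's foam, 5 mm above the bench; x along the nest, z up. Nest 134 (x) x 50 (y) mm, 48 mm deep, so a slide home in it, foot on the floor, ends 2 mm below the foam top, with 2 mm of play all round. No finger room at the ends: a slide can be lowered home only when held at mid length
- case: Fixed grey open case with grey foam, 200 x 210 x 53 mm; origin under its centre, right below the nest's. On both long sides of the nest, at mid length, a finger notch 64 mm along x, y from 25 to 59 mm, floor 25 mm above the bench. Yellow and black kit parts, up to 55 mm high, fill its two sides beyond the notches
- tape: yellow tape measure 70 x 65 x 30 mm, bystander; origin under its centre
- motor: black motor standing upright, 36 mm across, 72 mm high, bystander; origin under its centre
- driver: screwdriver lying on the bench, bystander; handle towards its -x
- pack: orange battery pack 85 x 50 x 28 mm, bystander; origin under its centre
Mind the look-alikes: they are no part of the job. What is shaped like the part that bears slide_k_mid but pink is not meant.

How it is judged:
By the outcome, as a careful person would: the job done as asked, in the order asked, and still so for the second after the job is handed in, with the robot touching nothing.
It also fails if it takes over 69 s, if anything falls off the work surface, if the arm or the gripper's body presses on something with over 40 N, if the wrist force passes 120 N, or if a joint passes its speed limit or range.

## Robot

A 6-joint arm with a two-finger parallel gripper is mounted at the origin on the work surface. World frame = base frame: x ahead of the robot, y to its left, z up, the work surface at z = 0. Lengths are in mm, angles in rad, forces in N, time in s.
With the tool pointing down it reaches from about 300 to 875 mm from the base axis. Payload 6.4 kg.
Tool frame: the origin (TCP) lies between the finger pads; the fingertips stand 22 mm ahead of it and the grasp point (between the pads) lies 3 mm ahead of it; z points along the fingers, x is the direction in which the jaws open and shut, and the axes are right-handed (so a half turn about z gives the same grasp; the last joint's range is limited). The gripper opens to 85 mm and grips with 20 to 120 N. Pads are 22 mm wide; open, the fingers measure 114 mm over their backs; the gripper's body (76 mm by 85 mm) begins 54 mm behind the grasp point. The pads swing forward as they close: fully open they stand 13 mm farther back than shut.
Start: joints at [1.11, 0.181, 1.607, -0, 1.354, -0.206], TCP at [144.917, 556.453, 253.288] pointing down, gripper open.
Joint ranges: [-2.99, 2.99], [-0.89, 2.07], [0.3, 2.58], [-1.14, 4.28], [0, 2.63], [-3.12, 3.12]. Speed limits (rad/s): [2.57, 2.57, 3.01, 3.14, 3.14, 3.14].

## Interface

Orientations are given as a rotation vector (axis times angle).
In Python, from plant import manip, kinematics, eyes gives the robot as it stands. Calls block until the motion is done:
- manip.goto(position, orientation): joint-space move of the TCP to a pose.
- manip.move_l(position, vel=150, frame=None): straight line of the TCP; frame=None keeps the orientation; vel is the mean speed in mm/s.
- manip.set_joints(angles): joint-space move.
- manip.command_gripper(opening, effort=None): opening from 0.0 (shut) to 1.0 (fully open); effort is the grip in N (None keeps the last); returns when the fingers have stopped.
- manip.dwell(seconds).
- kinematics.ik(position, orientation): joint angles nearest the present ones, or None.
- eyes.read_camera(name): name is "scene" or "top" or "wrist"; returns a dict with "pixels" (400x640x3 uint8, red, green, blue), "camera_matrix" (3x3 intrinsics, pixels), "rvec" (rotation vector, rad) and "tvec" (3), from world to camera coordinates, as OpenCV has them; the wrist camera has in their place "hand_eye" (4x4, takes a point from camera to tool coordinates, whose origin is the TCP and whose axes are the tool frame's). Camera axes: x right, y down, z forward; pixel columns grow to the right and rows downward; lengths in mm; the calibration is good to about 2 mm. A picture is of the moment at which its call begins: read the wrist's pose just before it. There is no depth.
A pose or a line that the arm cannot do raises manip.PlanningError and nothing moves.
- manip.job_done(): hands the job in, once; it reports no verdict.
Readings, each from a call of its own:
- manip.current_clock(): time.
- manip.current_joint_pos(): joint angles.
- manip.current_qd(): joint speeds.
- manip.current_joint_efforts(): joint torques, N m.
- manip.current_ee_pos(): TCP position.
- manip.current_tool_rot(): TCP orientation.
- manip.current_contact_force(): force on the tool from outside, world axes, zero at the start.
- manip.current_wrist_torque(): the same for the moment, N m.
- manip.current_finger_gap(): opening from 0.0 (shut) to 1.0 (fully open).
Only numpy, scipy, OpenCV 4.12 (cv2) and the standard library are available. Lean on these libraries where they do the work, as an engineer would, in place of code of your own. Each camera call takes 0.05 s, during which the arm holds its last target. There are 200 camera calls.

## Working session

There is one attempt and no reset: what is moved stays moved. The work goes in short steps, each a Python script; the robot and the scene stay as the last script left them, time stands still between calls to the robot, and variables do not carry over. Pictures are saved under pics/ and viewed, about 8 in all and at most 12, crops included, and the job is handed in when it is done.

```bash
ls; mkdir -p pics; python3 - <<'E'
from plant import manip, kinematics, eyes
import cv2
for n in("scene","top"):
    d=eyes.read_camera(n); cv2.imwrite(f"pics/{n}0.png",d["pixels"][:,:,::-1]); print(n,d["camera_matrix"].tolist(),d["rvec"],d["tvec"])
w=eyes.read_camera("wrist");print(w["hand_eye"],w["camera_matrix"]);print(manip.current_clock(),manip.current_tool_rot())
E
```

```text
pics
scene [[406.1390959323117, 0.0, 316.6787322216526], [0.0, 406.1390959323117, 201.46934786870054], [0.0, 0.0, 1.0]] [ 1.95566793  0.9527245  -0.50024349] [-354.04946925 -177.10852925 1493.03151665]
top [[427.16799581226735, 0.0, 322.7275234081824], [0.0, 427.16799581226735, 198.48103472040523], [0.0, 0.0, 1.0]] [ 2.13774928 -2.17571756  0.13795137] [  32.02670243  565.06941191 1078.44106829]
[[ 9.99998623e-01  3.59858422e-04 -1.61995275e-03 -3.99529263e-01]
 [ 9.41384644e-05  9.62329754e-01  2.71884968e-01 -7.05449035e+01]
 [ 1.65676883e-03 -2.71884746e-01  9.62328395e-01 -1.21690464e+02]
 [ 0.00000000e+00  0.00000000e+00  0.00000000e+00  1.00000000e+00]] [[312.09022235   0.         314.17856441]
 [  0.         312.09022235 203.27413195]
 [  0.           0.           1.        ]]
0.15 [ 2.48519997e+00  1.92082631e+00 -1.92272706e-03]
```

View pics/scene0.png

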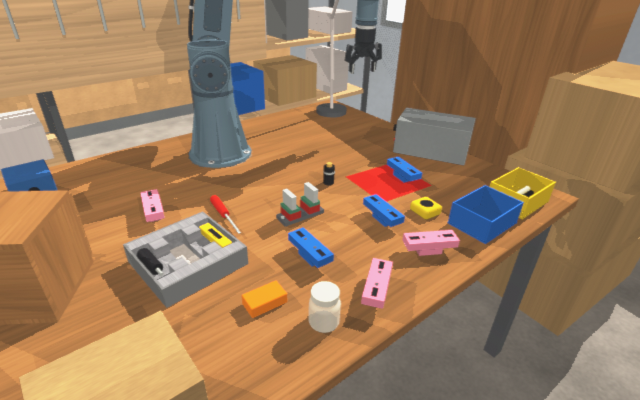

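View pics/top0.png

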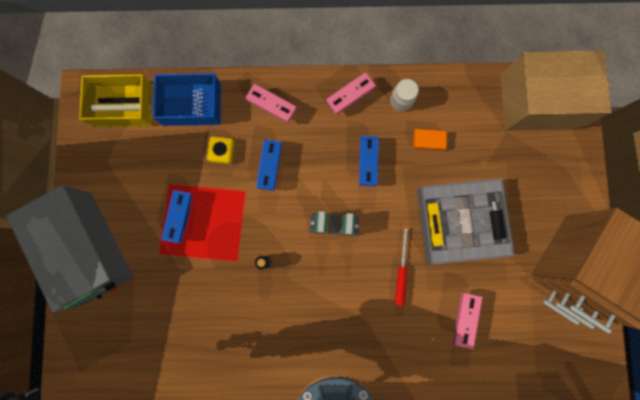

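The top view shows the two blue bench slides at about (268,165) and (369,160), and the reject on the red mat at (177,217). The pink slides at (270,102), (350,92) and (468,320) are look-alikes. The gauge is at (335,222), and the case is at (466,221) with its nest between the yellow and black parts. The motor stands at (262,262).

```bash
cat > h.py <<'E'
from plant import manip, kinematics, eyes
import numpy as np, cv2
from scipy.spatial.transform import Rotation as R
def grab(n, save=None):
    if n=="wrist":
        p=np.array(manip.current_ee_pos()); r=R.from_rotvec(manip.current_tool_rot()).as_matrix()
        d=eyes.read_camera(n); H=np.array(d["hand_eye"]); M=r@H[:3,:3]; C=p+r@H[:3,3]
    else:
        d=eyes.read_camera(n); M=cv2.Rodrigues(np.array(d["rvec"]))[0].T; C=-M@np.array(d["tvec"]).ravel()
    im=d["pixels"][:,:,::-1].copy()
    if save: cv2.imwrite(save,im)
    return dict(im=im,K=np.array(d["camera_matrix"]),M=M,C=C)
def ray(v,uv,z):
    uv=np.atleast_2d(np.array(uv,float)); d=(v["M"]@np.linalg.inv(v["K"])@np.c_[uv,np.ones(len(uv))].T).T
    return v["C"]+d*((z-v["C"][2])/d[:,2])[:,None]
def proj(v,P):
    c=(np.atleast_2d(P)-v["C"])@v["M"]; q=c@v["K"].T; return q[:,:2]/q[:,2:]
def hue(v,lo,hi,s=100,val=40):
    return cv2.inRange(cv2.cvtColor(v["im"],cv2.COLOR_BGR2HSV),(lo,s,val),(hi,255,255))
def blobs(m,amin=60):
    cs,_=cv2.findContours(m,cv2.RETR_EXTERNAL,cv2.CHAIN_APPROX_NONE)
    return [c[:,0,:] for c in cs if cv2.contourArea(c)>amin]
def rect(v,c,z):  # min-area rectangle of a contour cast on plane z: centre, sizes(long,short), long-axis angle
    P=ray(v,c,z)[:,:2].astype(np.float32); b=cv2.boxPoints(cv2.minAreaRect(P))
    e=[b[1]-b[0],b[2]-b[1]]; e.sort(key=np.linalg.norm); a=np.arctan2(e[1][1],e[1][0])
    return b.mean(0),np.linalg.norm(e[1]),np.linalg.norm(e[0]),(a+np.pi/2)%np.pi-np.pi/2
def ori(a): # tool down; slide/long axis at angle a -> jaws along a+90deg
    c=[(R.from_euler('z',a+s)*R.from_euler('x',np.pi)).as_rotvec() for s in(np.pi/2,-np.pi/2)]
    return c
E
python3 - <<'E'
from h import *
v=grab("top"); print(v["C"])
for n,a in(("blue",(100,125)),("green",(35,90,)),("orange/yel",(8,32))):
    for c in blobs(hue(v,*a,s=150 if n!="green" else 50)):
        if n[0]=='o' and cv2.contourArea(c)>1500: continue
        z=46 if n=="blue" else 45 if n=="green" else 28
        q=rect(v,c,z); print(n,c.mean(0).round(),np.round(q[0]),[round(float(x),3) for x in q[1:]])
m=hue(v,0,6,s=180)|hue(v,174,180,s=180)
for c in blobs(m): q=rect(v,c,1); print("red",c.mean(0).round(),np.round(q[0]),[round(float(x),3) for x in q[1:]])
for p in[(466,221),(320,222),(350,222),(262,262)]: print(p,ray(v,p,53).round())
print(proj(v,[[145,556,253]]))
for a in(0,):
  for o in ori(a):
    print(kinematics.ik([550,100,200],o))
E
```

```text
[ 425.20044171   24.90423186 1141.02964524]
blue [636. 360.] [ 140. -739.] [165.265, 22.294, -0.108]
blue [177. 216.] [525. 397.] [125.854, 48.552, -0.218]
blue [269. 165.] [656. 161.] [127.483, 44.902, -0.162]
blue [368. 160.] [663. -99.] [125.891, 44.488, -0.034]
blue [187.  99.] [838. 381.] [173.871, 138.716, -1.558]
green [ 80. 300.] [319. 635.] [89.054, 12.906, -1.087]
orange/yel [ 13. 147.] [722. 838.] [85.618, 45.682, -1.531]
orange/yel [622. 128.] [ 738. -784.] [82.928, 70.304, 1.295]
orange/yel [ 34. 113.] [815. 798.] [128.527, 58.893, 1.064]
red [401. 286.] [ 335. -179.] [102.626, 26.061, -0.134]
red [197. 220.] [512. 345.] [210.849, 190.839, 1.459]
(466, 221) [[ 499. -342.   53.]]
(320, 222) [[503.  30.  53.]]
(350, 222) [[502. -46.  53.]]
(262, 262) [[405. 178.  53.]]
[[ 56.42178418 400.38552497]]
[-3.24651475e-02  1.98933781e-01  1.69849111e+00 -4.44089210e-16
  1.24416777e+00 -1.60326147e+00]
[-3.24651475e-02  1.98933781e-01  1.69849111e+00 -4.44089210e-16
  1.24416777e+00  1.53833118e+00]
```

```bash
python3 - <<'E'
import cv2
i=cv2.imread("pics/top0.png"); a=cv2.resize(i[120:275,225:415],None,fx=4,fy=4,interpolation=2)[:, :790]
cv2.imwrite("pics/crop1.png",cv2.resize(a,(720,580)))
E
```

```text
(no output)
```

View pics/crop1.png

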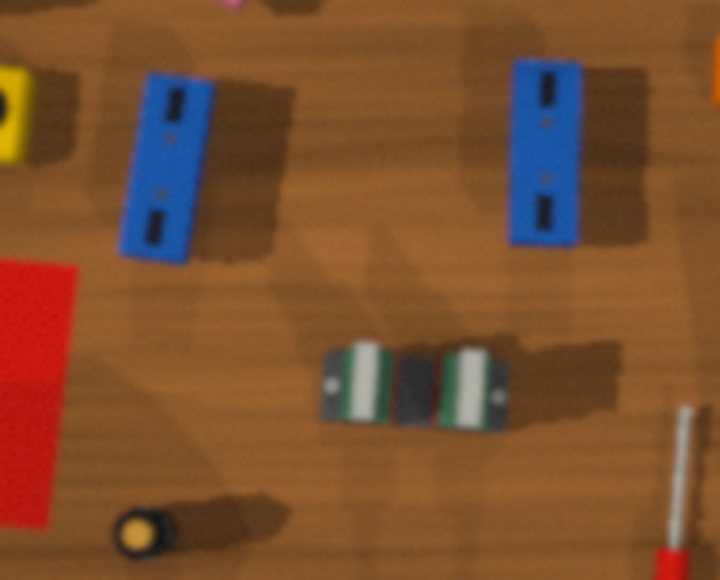

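The crop confirms two plain blue bench slides, at crop pixels (167,168) and (545,152). The gauge has white block tops, a green go gap and a red step, with its slot roughly along world x. Next I take close wrist views.

```bash
python3 - <<'E'
from h import *
manip.goto([500,-8,190],ori(-0.05)[0]); v=grab("wrist","pics/wg.png")
np.save("wg.npy",v,allow_pickle=True)
manip.goto([500,-342,200],ori(-0.05)[0]); v2=grab("wrist","pics/wc.png"); np.save("wc.npy",v2,allow_pickle=True)
cv2.imwrite("pics/both.png",np.vstack([v["im"][60:340],v2["im"][60:340]]))
print(manip.current_clock())
E
```

```text
3.95
```

View pics/both.png

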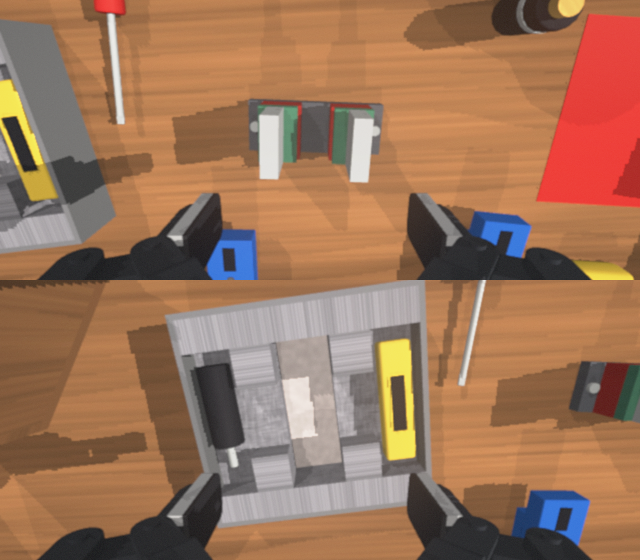

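Top half: the gauge block tops are at (270,143) and (360,145), with the slot between them. Bottom half: the nest floor is the brownish strip with a white label at about (310,402), between the notches.

```bash
python3 - <<'E'
from h import *
v=np.load("wg.npy",allow_pickle=True).item(); w=np.load("wc.npy",allow_pickle=True).item()
hs=cv2.cvtColor(v["im"],cv2.COLOR_BGR2HSV)
m=cv2.inRange(hs,(0,0,165),(180,40,255)); m[:150]=0;m[260:]=0;m[:,:240]=0;m[:,400:]=0
cs=[]
for c in blobs(m,300):
    q=rect(v,c,85); print("block",c.mean(0).round(),q[0].round(1),[round(float(x),3) for x in q[1:]]); cs.append(q[0])
cs.sort(key=lambda p:p[1]); d=cs[1]-cs[0]; print("sep",np.linalg.norm(d),"mid",(cs[0]+cs[1])/2,"ang from sep",np.arctan2(-d[0],d[1]))
hs=cv2.cvtColor(w["im"],cv2.COLOR_BGR2HSV)
for (x,y) in[(290,360),(300,410),(325,500),(325,520),(265,480),(250,425),(300,370)]: print((x,y),hs[y,x],end=' ')
m=cv2.inRange(hs,(3,22,60),(25,90,255)); m[:,:272]=0;m[:,348:]=0
m=cv2.morphologyEx(m,cv2.MORPH_OPEN,np.ones((3,3)))
for c in blobs(m,200): print("nestpart",c.min(0),c.max(0),cv2.contourArea(c))
P=np.vstack(blobs(m,200)); q=rect(w,P,5); print(q)
vis=w["im"].copy(); 
cv2.drawContours(vis,cv2.findContours(m,0,2)[0],-1,(0,255,0),1)
a=cv2.resize(vis[300:560 if 0 else 400,150:450],None,fx=2,fy=2)
a=cv2.resize(vis[60:340,150:440],None,fx=2,fy=2); cv2.imwrite("pics/nest.png",a)
E
```

```text
block [362. 209.] [501.1  30.3] [50.553, 19.653, -0.09]
block [271. 204.] [492.9 -40.6] [54.71, 17.699, -0.077]
sep 71.41158 mid [496.9656    -5.121334] ang from sep -0.114859365
(290, 360) [160  16  47] Traceback (most recent call last):
  File "<stdin>", line 10, in <module>
IndexError: index 410 is out of bounds for axis 0 with size 400
```

```bash
python3 - <<'E'
from h import *
v=np.load("wg.npy",allow_pickle=True).item(); w=np.load("wc.npy",allow_pickle=True).item()
a=cv2.resize(v["im"][150:250,240:390],(675,450)[:2],interpolation=2); a=cv2.resize(v["im"][150:250,245:385],None,fx=3,fy=5,interpolation=2)
a=cv2.resize(v["im"][152:246,244:388],None,fx=2.7*1,fy=2.7,interpolation=2)
g=cv2.resize(v["im"][152:246,244:388],(776,507),interpolation=2)  # x5.39
hs=cv2.cvtColor(w["im"],cv2.COLOR_BGR2HSV)
for (x,y) in[(290,140),(300,190),(325,230),(325,245),(265,260),(250,205),(300,150),(300,100),(350,130),(358,190)]: print((x,y),hs[y,x],end=' ')
m=cv2.inRange(hs,(3,22,60),(25,90,255)); m[:,:272]=0;m[:,348:]=0;m[:100]=0;m[270:]=0
m=cv2.morphologyEx(m,cv2.MORPH_OPEN,np.ones((3,3)))
bs=blobs(m,100)
for c in bs: print("nestpart",c.min(0),c.max(0),cv2.contourArea(c))
if bs: print(rect(w,np.vstack(bs),5))
cv2.imwrite("pics/g5.png",g)
cv2.imwrite("pics/n3.png",cv2.resize(w["im"][60:310,160:435],None,fx=2.3,fy=2.3,interpolation=2))
E
```

```text
(290, 140) [ 10  27 172] (300, 190) [ 10  16 237] (325, 230) [ 11  28 183] (325, 245) [174  11 115] (265, 260) [156   7 186] (250, 205) [150   8 156] (300, 150) [  9  28 174] (300, 100) [165   8 192] (350, 130) [170   8 191] (358, 190) [176  14 132] nestpart [277 116] [341 246] 4517.5
(array([ 499.2798 , -344.90912], dtype=float32), np.float32(134.31755), np.float32(50.459305), np.float32(0.08457875))
```

View pics/g5.png

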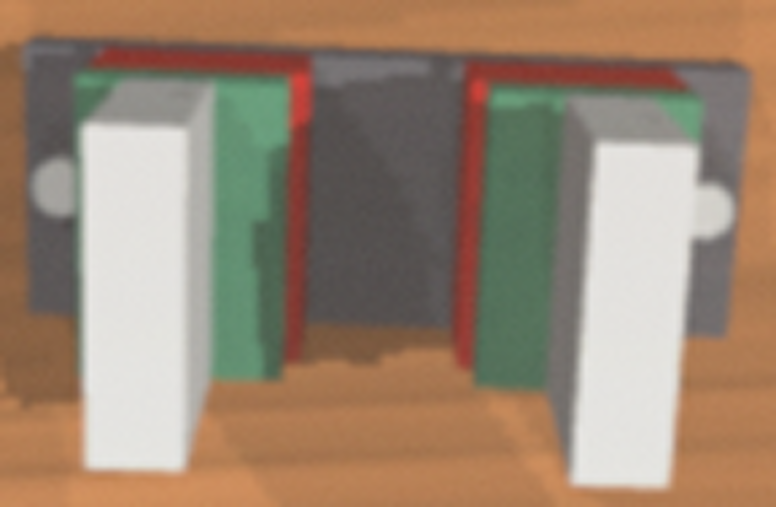

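View pics/n3.png

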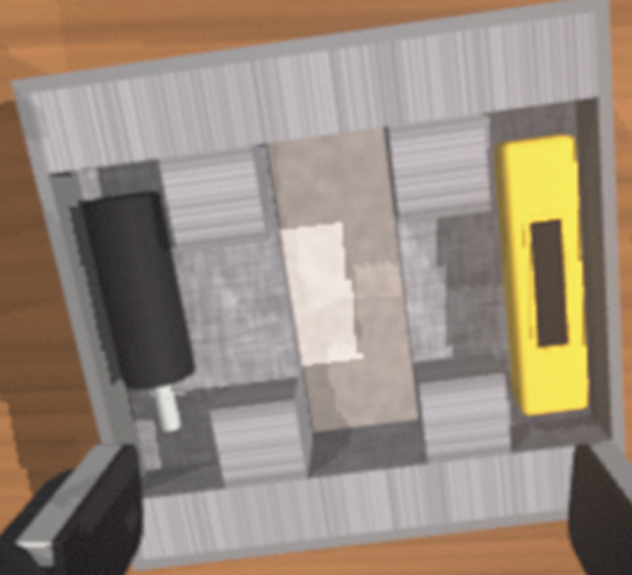

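```bash
python3 - <<'E'
from h import *
v=np.load("wg.npy",allow_pickle=True).item()
hs=cv2.cvtColor(v["im"],cv2.COLOR_BGR2HSV)
for V in(190,210):
    m=cv2.inRange(hs,(0,0,V),(180,40,255)); m[:160]=0;m[246:]=0;m[:,244+12:244+12]=0
    m[:,:258]=0; m[:,374:]=0
    cs=[]
    for c in blobs(m,300):
        q=rect(v,c,85); print(V,q[0].round(1),[round(float(x),3) for x in q[1:]]); cs.append(q[0])
    cs.sort(key=lambda p:p[1]); d=cs[1]-cs[0]; print("sep",np.linalg.norm(d),"mid",(cs[0]+cs[1])/2,np.arctan2(-d[0],d[1]))
o=np.array([244,152]); s=776/144.
f=lambda pts,z: ray(v,np.array(pts)/s+o-.4,z)[:,:2]
B=f([(82,122),(190,125),(185,470),(85,470),(595,140),(698,143),(670,488),(570,485)],85); print(B.round(1),B.mean(0))
G=f([(290,78),(282,380),(488,95),(475,388)],45); print(G.round(1),G.mean(0))
N=f([(312,60),(300,362),(467,65),(457,368)],35); print(N.round(1),N.mean(0))
Q=f([(28,42),(748,65),(727,335),(28,312)],12); print(Q.round(1))
E
```

```text
190 [501.1  28.4] [50.094, 14.911, -0.09]
190 [495.1 -42. ] [50.125, 14.049, -0.081]
sep 70.6054 mid [498.09714    -6.7998657] -0.08534831
210 [501.3  28.4] [49.766, 14.61, -0.09]
210 [495.3 -41.9] [49.861, 13.373, -0.096]
sep 70.616974 mid [498.2978     -6.7401085] -0.08443302
[[469.3 -47. ]
 [470.5 -32.3]
 [520.9 -37.1]
 [520.2 -51.5]
 [475.2  22.9]
 [476.3  37. ]
 [527.1  33. ]
 [525.9  18.6]] [498.18477306  -7.04740986]
[[470.9 -20.8]
 [521.6 -25.4]
 [475.2  10.7]
 [524.6   6.9]] [498.07272491  -7.13658549]
[[469.6 -17.6]
 [521.9 -22.8]
 [471.7   7.9]
 [524.4   4.3]] [496.90923406  -7.0458166 ]
[[467.3 -69.1]
 [477.7  59.1]
 [528.2  55.7]
 [517.4 -74.4]]
```

```bash
cat >> h.py <<'E'
G=np.array([498.2,-6.9]); GA=-0.087; N=np.array([499.3,-344.9]); NA=0.085
def ax(a): return np.array([np.cos(a),np.sin(a)])
def nearor(a): return ori(a)[0]
def slide_look(x,y,a,z=46,save=None,tz=190):
    manip.goto([x,y,tz],nearor(a)); v=grab("wrist",save)
    best=None
    for c in blobs(hue(v,100,125,s=120),800):
        q=rect(v,c,z)
        if best is None or np.hypot(*(q[0]-[x,y]))<np.hypot(*(best[0]-[x,y])): best=q
    print("slide",best[0].round(1),[round(float(t),3) for t in best[1:]]); return best
def grip(c,a,off,z=44,foot=0):
    p=c+off*ax(a); o=nearor(a)
    manip.goto([*p,foot+110],o); manip.move_l([*p,foot+z],vel=120); manip.command_gripper(0.0,80); 
    print("gap",manip.current_finger_gap()*85)
E
python3 - <<'E'
from h import *
manip.command_gripper(1.0,80)
q=slide_look(663,-99,-0.034,save="pics/sB.png")
c,L,W,a=q
if 124<L<140 and 43<W<52:
    grip(c,a,48); manip.move_l([*(c+48*ax(a)),150],vel=150)
    print(manip.current_contact_force(),manip.current_ee_pos())
    manip.goto([*(G+48*ax(GA)),150],nearor(GA)); 
    v=grab("wrist","pics/heldB.png"); print(manip.current_contact_force(),manip.current_wrist_torque())
print(manip.current_clock())
E
```

```text
slide [ 662.2 -100.3] [129.02, 45.259, -0.057]
gap 44.2000329903142
[-0.14723994 -0.51054739 -1.65297244] [ 709.18804542 -102.7398048   148.49110917]
[ 0.53918665 -0.11687731 -1.20722485] [-0.03415454 -0.07020944 -0.02842012]
8.6333
```

View pics/heldB.png

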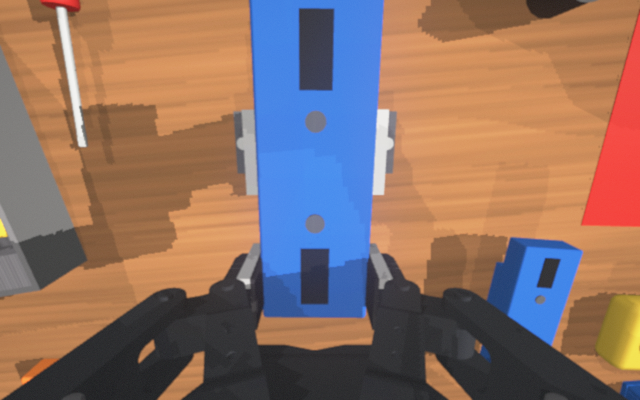

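The slide is held by its far end over the gauge, with the white block tops visible evenly on both sides at (245,150) and (383,150). I'll measure droop and then lower it gently.

```bash
cat >> h.py <<'E'
def droop(v):
    m=hue(v,100,125,s=120); r=[];H=[];Y=[];X=[]
    c=max(blobs(m,3000),key=cv2.contourArea); f=np.zeros_like(m); cv2.fillPoly(f,[c.astype(np.int32)],255)
    for row in range(5,230,5):
        xs=np.where(f[row]>0)[0]
        w=xs[-1]-xs[0]+1; Z=46*v["K"][0,0]/w; yc=(row-v["K"][1,2])/v["K"][1,1]*Z
        t=np.array([((xs[0]+xs[-1])/2-v["K"][0,2])/v["K"][0,0]*Z,yc,Z]); H.append(t)
    H=np.array(H); He=np.array(eyes.read_camera("wrist")["hand_eye"]); T=H@He[:3,:3].T+He[:3,3]
    p=np.polyfit(T[:,1],T[:,2],1); px=np.polyfit(T[:,1],T[:,0],1)
    print("slope z/y",p[0],"top z in tool at y=0",p[1],"x at y=-48",np.polyval(px,-48),"yaw",px[0]); return p[0]
def lower(c,a,f0,f1,zt=44,off=48,step=2,lim=6,vel=40):
    p=c+off*ax(a); b=np.array(manip.current_contact_force()); f=f0
    while f>f1:
        f=max(f-step,f1); manip.move_l([*p,f+zt],vel=vel)
        F=np.array(manip.current_contact_force())-b; z=manip.current_ee_pos()[2]-zt
        print("cmd",round(f,1),"foot",round(z,1),"dF",F.round(1))
        if F[2]>lim or z-f>3: break
    return f
E
python3 - <<'E'
from h import *
v=grab("wrist"); droop(v)
p=G+48*ax(GA); print(manip.current_ee_pos(),p)
manip.move_l([*p,54+44],vel=100); manip.dwell(0.15); print(manip.current_ee_pos(),manip.current_contact_force())
lower(G,GA,54,18)
print(manip.current_clock())
E
```

```text
slope z/y 0.00277308379345987 top z in tool at y=0 1.5109346470177565 x at y=-48 -0.015464788866472345 yaw -0.006884909899927841
[547.2922907  -11.87581819 150.10024826] [546.01845855 -11.07073397]
[546.74856069 -11.23054002  98.91012275] [-0.28309063  0.01813991 -1.98585945]
cmd 52 foot 52.2 dF [0.2 0.5 0.8]
cmd 50 foot 49.8 dF [0.1 0.2 0.4]
cmd 48 foot 47.8 dF [1.2 1.3 0. ]
cmd 46 foot 45.8 dF [ 0.4  0.3 -0.2]
cmd 44 foot 43.8 dF [ 0.5 -0.9  0.6]
cmd 42 foot 41.8 dF [ 0.1 -0.7  0.8]
cmd 40 foot 39.8 dF [ 0.4 -0.2  0.3]
cmd 38 foot 37.8 dF [0.  0.6 0.7]
cmd 36 foot 36.3 dF [ 0.7 -0.1  2.2]
cmd 34 foot 35.8 dF [-3.7  0.9 16.4]
12.05
```

It stops with the foot at about 35, on the no-go step. A too-thin tongue sitting off-centre could also stop there, so I'll probe the side play: a 30 mm tongue has ±1.2 mm, a thin one ±3.9 mm.

```bash
python3 - <<'E'
from h import *
p=G+48*ax(GA); n=np.array([-np.sin(GA),np.cos(GA)])
manip.move_l([*p,36.5+44],vel=40); manip.dwell(.1); b=np.array(manip.current_contact_force())
for s in(1,-1):
    for d in(1,2,3):
        manip.move_l([*(p+s*d*n),36.5+44],vel=20); F=np.array(manip.current_contact_force())-b
        e=(np.array(manip.current_ee_pos())[:2]-p)@n; print(s*d,round(e,2),F.round(1),round(F[:2]@n,1))
        if abs(F[:2]@n)>8: break
    manip.move_l([*p,36.5+44],vel=40)
manip.move_l([*p,35+44],vel=20); manip.dwell(.2); print(manip.current_ee_pos()[2]-44,np.array(manip.current_contact_force())-b)
v=grab("scene","pics/sc1.png"); print(manip.current_clock())
cv2.imwrite("pics/sc1c.png",cv2.resize(v["im"][150:250,240:390],None,fx=4,fy=4,interpolation=2))
E
```

```text
1 0.93 [ 1.8 -1.3 -1.8] -1.1
2 1.2 [ 0.4 -4.8 -2.1] -4.8
3 1.4 [ 0.2 -8.6 -1.8] -8.6
-1 -0.77 [ 0.9  0.4 -2.4] 0.5
-2 -1.36 [ 1.3  3.3 -2.7] 3.4
-3 -1.54 [ 3.1  8.4 -1.2] 8.6
36.03315245968453 [-0.82836827  0.63054698  5.9310837 ]
14.9
```

The side play is about ±1.2 mm, so this slide is the good one. I'll set it down, regrip it at mid length and pack it.

```bash
python3 - <<'E'
from h import *
p=G+48*ax(GA); manip.move_l([*p,150],vel=150)
S=np.array([620,-130.]); a=0.0
t=S+48*ax(a); manip.goto([*t,130],nearor(a)); manip.move_l([*t,50],vel=120); manip.dwell(.1)
lower(S,a,6,0,step=1.5,lim=4)
manip.command_gripper(0.85); manip.move_l([*t,110],vel=200)
manip.command_gripper(1.0)
c,L,W,a=slide_look(*S,a,save="pics/sB2.png")
if 124<L<140 and 43<W<52:
    grip(c,a,0,z=45); manip.move_l([*c,150],vel=150)
    manip.goto([*N,150],nearor(NA)); manip.move_l([*N,56+45],vel=100); manip.dwell(.15)
    print(manip.current_ee_pos(),manip.current_tool_rot(),nearor(NA))
    lower(N,NA,56,41,zt=45,off=0,step=3,lim=6)
print(manip.current_clock())
E
```

```text
cmd 4.5 foot 4.9 dF [-0.6  0.4  0.4]
cmd 3.0 foot 2.8 dF [-0.1 -0.3 -0.7]
cmd 1.5 foot 1.4 dF [0.3 1.3 1.1]
cmd 0.0 foot 1.2 dF [-3.2  1.4  8.6]
slide [ 619.5 -130. ] [128.557, 45.206, -0.008]
gap 44.43541694904912
[ 499.85476936 -345.35126696  101.9723442 ] [ 2.12373317e+00  2.31267236e+00 -1.53723404e-04] [2.12505269e+00 2.31381837e+00 1.41680513e-16]
cmd 53 foot 53.0 dF [-0.  -0.7 -0.6]
cmd 50 foot 49.7 dF [ 0.7 -0.5 -0.1]
cmd 47 foot 46.7 dF [-0.3 -0.3 -0.4]
cmd 44 foot 43.7 dF [-0.  -0.5 -0.4]
cmd 41 foot 40.7 dF [-0.  -0.9 -0.4]
25.2667
```

```bash
python3 - <<'E'
from h import *
manip.move_l([*N,33+45],vel=60); manip.dwell(.1)
f=lower(N,NA,33,20,zt=45,off=0,step=2,lim=5)
if f<=20: lower(N,NA,20,4,zt=45,off=0,step=2,lim=6)
print(manip.current_clock())
E
```

```text
cmd 31 foot 30.9 dF [ 0.3 -0.9 -0.9]
cmd 29 foot 28.9 dF [ 0.3 -1.1 -0.2]
cmd 27 foot 26.8 dF [ 0.5 -0.8 -0. ]
cmd 25 foot 24.8 dF [-0.4 -1.5  0.1]
cmd 23 foot 22.8 dF [ 0.4 -0.6  0.7]
cmd 21 foot 20.8 dF [-0.3 -1.1 -0.1]
cmd 20 foot 19.9 dF [ 0.2 -0.7 -0.2]
cmd 18 foot 17.8 dF [-1.  -0.3 -0.4]
cmd 16 foot 15.8 dF [ 0.1  0.8 -0.1]
cmd 14 foot 13.8 dF [ 0.3 -0.7  0.2]
cmd 12 foot 11.8 dF [ 0.8 -0.   0.1]
cmd 10 foot 9.8 dF [ 0.1  0.4 -0.3]
cmd 8 foot 7.8 dF [ 0.5 -0.5  0.3]
cmd 6 foot 6.3 dF [ 0.7 -1.5  1.8]
cmd 4 foot 6.2 dF [-5.1  5.  16.8]
29.4
```

```bash
python3 - <<'E'
from h import *
manip.command_gripper(0.72); manip.move_l([*N,130],vel=150)
manip.goto([500,-342,200],nearor(-0.05)); v=grab("wrist","pics/packed.png")
for c in blobs(hue(v,100,125,s=120),800):
    q=rect(v,c,51); print(c.min(0),c.max(0),q[0],q[1:])
manip.command_gripper(1.0)
c,L,W,a=slide_look(656,161,-0.162,save="pics/sA.png")
if 124<L<140 and 43<W<52:
    grip(c,a,0,z=45); manip.move_l([*c,130],vel=150)
    T=np.array([505.9,290.3]); ta=-0.112
    manip.goto([*T,130],nearor(ta)); manip.move_l([*T,54],vel=120); manip.dwell(.1)
    lower(T,ta,9,0.5,zt=45,off=0,step=1.5,lim=4)
    manip.command_gripper(0.8); manip.move_l([*T,160],vel=200)
    manip.goto([505,250,260],nearor(ta)); grab("wrist","pics/mat.png")
print(manip.current_clock())
i=[cv2.imread(f"pics/{n}.png") for n in("packed","mat")]
cv2.imwrite("pics/end.png",cv2.resize(np.vstack(i),None,fx=.75,fy=.75,interpolation=cv2.INTER_AREA))
E
```

```text
[274 120] [343 264] [ 499.5876 -345.6433] (np.float32(129.6958), np.float32(45.959034), np.float32(0.08599937))
slide [655.9 162.2] [128.736, 45.234, -0.162]
gap 43.890564259314004
cmd 7.5 foot 7.9 dF [ 0.3 -1.5 -0.2]
cmd 6.0 foot 5.9 dF [ 0.3 -0.8 -0.1]
cmd 4.5 foot 4.3 dF [ 0.4 -1.   0.9]
cmd 3.0 foot 2.9 dF [ 0.3 -0.7  0.3]
cmd 1.5 foot 1.4 dF [ 0.1 -0.2 -0.6]
cmd 0.5 foot 1.3 dF [-2.2 -1.5  7.5]
40.275
```

View pics/end.png

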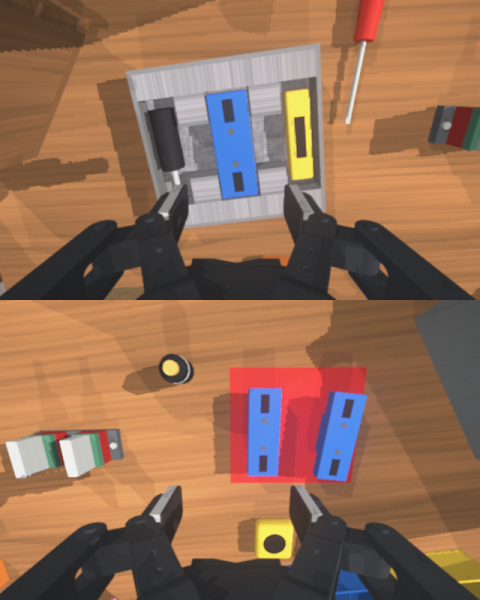

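The good slide sits in the nest: cast at z = 51 it measures 129.7 x 46.0 mm, so it is fully home. The other lies flat on the mat's free half, clear of the reject. I'm handing in.

```bash
python3 -c "
from plant import manip
manip.job_done(); print(manip.current_clock())"
```

```text
the job is handed in; nothing more can be done
the job is handed in; nothing more can be done
```

The good slide is packed in the nest and the other lies flat on the red mat beside the earlier reject. I handed in just after 40.3 s of the 69 s allowed.

- **Finding the good slide:** I tested the bench slide nearer the case first, held by its end. It passed the go gap without contact and stopped with its foot at about 36 mm; the no-go step is at 35 mm. Its side play there was only about ±1.2 mm, which fits a 30 mm tongue and rules out the thin one. I did not gauge the second slide.
- **Packing:** I set the good slide down, regripped it at mid length and lowered it into the nest. The last wrist picture measured its top, taken at the height for fully home, as 129.7 x 46.0 mm (130 x 46 expected). Its centre was within 1 mm of the nest's.
- **Reject:** The second slide is on the free -y half of the mat, clear of the other reject.
- **Small disagreements:** Foot heights at each stop read about 1 mm high, which fits a slight slip or sag in the grip. Contact pushes peaked at about 17 N. No other check failed or disagreed, though I did not re-measure the bystanders.

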